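Try square on the missing hook's place

TASK

One of the five evenly spaced hook places on the pine necklace board has no hook yet. Lay the try square there ready for marking out: its brass stock down on the grey base with the inner face flush against the board's free long edge (opposite the dark batten), its blade across the board with the outer edge exactly on the bare place. Let go of it and leave everything else where it stands.

Things in the scene. Friction and masses are not known exactly. Their poses are not given: they have to be found in the camera images.
- board: All sizes in mm. Fixed: pale pine necklace board 280 (y) x 90 (x) x 9, clamped on a grey laminate base 9 thick. Origin: at table height under the middle of the pine's free front long edge; x runs from that edge across the pine (x 0 to 90) to the batten, y along the edge, z up. Base top z 9 (x -55 to 125, y -180 to 180), pine top z 18.
- front_edge (a point): Middle of the pine's front top edge: board frame (0, 0, 18). In front of it lies bare base, 55 deep. Behind the pine runs a dark batten, 25 wide, its top level with the pine; a red cam clamp holds each end of the pine, 12 or more behind the line of the front edge and at most 20 above the table.
- place1 (a point): Hook place 1 of 5 on the top face of the pine: 70 from the front edge, y = 80 in the board's frame (places 40 apart, place 1 at the +y end). Axes as the board's. It carries a hook or is bare (a small awl prick).
- place2 (a point): Hook place 2 of 5 on the top face of the pine: 70 from the front edge, y = 40 in the board's frame (places 40 apart, place 1 at the +y end). Axes as the board's. It carries a hook or is bare (a small awl prick).
- place3 (a point): Hook place 3 of 5 on the top face of the pine: 70 from the front edge, y = 0 in the board's frame (places 40 apart, place 1 at the +y end). Axes as the board's. It carries a hook or is bare (a small awl prick).
- place4 (a point): Hook place 4 of 5 on the top face of the pine: 70 from the front edge, y = -40 in the board's frame (places 40 apart, place 1 at the +y end). Axes as the board's. It carries a hook or is bare (a small awl prick).
- place5 (a point): Hook place 5 of 5 on the top face of the pine: 70 from the front edge, y = -80 in the board's frame (places 40 apart, place 1 at the +y end). Axes as the board's. It carries a hook or is bare (a small awl prick).
- hook_a: One of four identical black hooks already fixed upright in the pine, at any of the five places: flange 16 across, 20 tall, bent over 14 towards the batten. Origin: centre of its foot on the pine.
- hook_b: One of four identical black hooks already fixed upright in the pine, at any of the five places: flange 16 across, 20 tall, bent over 14 towards the batten. Origin: centre of its foot on the pine.
- hook_c: One of four identical black hooks already fixed upright in the pine, at any of the five places: flange 16 across, 20 tall, bent over 14 towards the batten. Origin: centre of its foot on the pine.
- hook_d: One of four identical black hooks already fixed upright in the pine, at any of the five places: flange 16 across, 20 tall, bent over 14 towards the batten. Origin: centre of its foot on the pine.
- square: Loose try square, about 500 g, lying flat on its stock. Stock: solid brass, 100 long (y), 26 wide (x), 22 thick (z). Steel blade 22 wide, 2 thick, at mid thickness, stands out 110 from the stock's inner face towards +x at the stock's +y end. Origin: centre of the stock's underside; inner face at x = 13; blade's outer edge at y = 50, its inner edge at y = 28.
- square_heel (a point): On the square's inner face at mid thickness (11 above the underside), at the blade end: square frame (13, 50, 11).
- square_toe (a point): On the square's inner face at mid thickness, at the other end: square frame (13, -50, 11). With the stock on the grey base and this face against the pine, the blade passes 1 above the pine, and the stock's upper 13 stands above the pine and can be gripped across its 26 width.
- blade_mark (a point): On the blade's outer edge, 70 from the inner face, at mid thickness: square frame (83, 50, 11).
- pliers: Bystander: loose flat-nose pliers with pink grips lying flat, about 150 long (x, jaws to +x), 50 wide, 12 thick. Origin: on the table near the middle.
- bowl: Bystander: loose brass singing bowl, 112 across and 67 tall with its orange cushion, a wooden striker standing out of it to 116 high and 106 from the centre. Origin: centre of its underside.
- jar: Bystander: loose amber glass bead jar with metal cap, 56 across, 60 tall. Origin: centre of its underside.
Mind the look-alikes: they are no part of the job. Several things have the shape of the square; the one meant has the colours described above.

How it is judged:
At the end, for the whole second after the job is handed in: The try square lies released, at rest and level with its stock on the grey base (within 3 mm in height), both ends of its inner face within 2 mm of the pine board's front edge, and the outer edge of its blade within 3 mm, along the board, of the one place that has no hook (((y of blade_mark in the frame of place1 between -0.003 and 0.003 m and horizontal distance between each of hook_a, hook_b, hook_c, hook_d and place1 above 0.02 m) or (y of blade_mark in the frame of place2 between -0.003 and 0.003 m and horizontal distance between each of hook_a, hook_b, hook_c, hook_d and place2 above 0.02 m) or (y of blade_mark in the frame of place3 between -0.003 and 0.003 m and horizontal distance between each of hook_a, hook_b, hook_c, hook_d and place3 above 0.02 m) or (y of blade_mark in the frame of place4 between -0.003 and 0.003 m and horizontal distance between each of hook_a, hook_b, hook_c, hook_d and place4 above 0.02 m) or (y of blade_mark in the frame of place5 between -0.003 and 0.003 m and horizontal distance between each of hook_a, hook_b, hook_c, hook_d and place5 above 0.02 m)) and x of square_heel in the frame of board between -0.002 and 0.002 m and x of square_toe in the frame of board between -0.002 and 0.002 m and z of square_heel in the frame of board between 0.017 and 0.023 m and z of square_toe in the frame of board between 0.017 and 0.023 m and z of blade_mark in the frame of board between 0.017 and 0.023 m and linear speed of square below 0.01 m/s and angular speed of square below 0.1 rad/s); the robot touches nothing.
It fails at once if the pliers is pushed more than 20 mm from its place (distance of pliers from where it was at the start of the episode above 0.02 m).
It fails at once if the singing bowl is pushed more than 20 mm from its place (distance of bowl from where it was at the start of the episode above 0.02 m).
It fails at once if the bead jar is pushed more than 20 mm from its place (distance of jar from where it was at the start of the episode above 0.02 m).
It also fails if it takes over 38 s, if anything falls off the work surface, if the arm or the gripper's body presses on something with over 40 N, if the wrist force passes 120 N, or if a joint passes its speed limit or range.

ROBOT

A 6-joint arm with a two-finger parallel gripper is mounted at the origin on the work surface. World frame = base frame: x ahead of the robot, y to its left, z up, the work surface at z = 0. Lengths are in m, angles in rad, forces in N, time in s.
With the tool pointing down it reaches from about 0.275 to 0.825 m from the base axis. Payload 5.2 kg.
Tool frame: the origin (TCP) lies at the centre of the arm's flange, where the gripper is bolted on; the fingertips stand arm.tip_reach ahead of it and the grasp point (between the pads) lies 167 mm ahead of it (arm.tip_reach is the distance from the TCP to the fingertips, in m); z points along the fingers, y is the direction in which the jaws open and shut (so a half turn about z gives the same grasp; the last joint's range is limited). The gripper opens to 93 mm and grips with 3 to 60 N. Pads are 15 mm wide; open, the fingers measure 128 mm over their backs; the gripper's body (75 mm by 188 mm) begins 65 mm behind the grasp point.
Start: joints at [-1.332, 0.259, 1.535, -0, 1.348, -0.203], TCP at [0.235, -0.497, 0.405] pointing down, gripper open.
Joint ranges: [-3.14, 3.14], [-0.91, 2.08], [0.19, 2.58], [-1.22, 4.36], [0.22, 2.71], [-3.12, 3.12]. Speed limits (rad/s): [2.57, 2.57, 3.14, 3.14, 3.14, 3.14].

INTERFACE

Orientations are given as a rotation vector (axis times angle).
In Python, from rig import arm gives the robot as it stands. The module is installed in compiled form; this text tells all that it offers.
- The arm moves only by the tool step_arm, never from a script. Its argument "moves" is a list that holds one entry, the list of rows, each a list of 7 numbers: the shift along the tool's x, y, z in units of 80 cm (1.0 is 80 cm), then the turn, a rotation vector about the tool's x, y, z in units of 180 degrees (1.0 is 180 degrees), then the opening, from 0 (shut) to 1 (fully open). In form: [[[dx, dy, dz, ax, ay, az, grip], ...]]. A call has 1 to 10 rows; each row is the pose to reach, as a shift and turn from the pose measured when the call began, along the tool's axes at that moment, turning the shorter way round; what a row does not reach only later rows make up. A row lasts 1/10 s, in which the tool goes at most 50 mm and 8.59 degrees, less where a joint would pass 70% of its speed; a pose out of reach is approached as far as the arm can. A call with a number of a shift or a turn outside -1 to 1 is refused whole. A call with a gripper value outside its range is refused whole. The fingers move at their own pace and stop on an object; the grip force is fixed at half the most. Time passes only in rows, so rows that repeat a pose let the fingers close. It gives the time, the measured TCP pose, the force and the opening at its end, in the units of the state.
- arm.sense(): the state, without advancing time (a new reading comes with each control period).
- arm.capture(name): name is "scene" or "top" or "wrist"; returns a dict with "image" (480x640x3 uint8, blue, green, red), "z_map" (480x640 float32, m along the optical axis (not along the pixel's ray), 0 where there is no reading), "mtx" (3x3 intrinsics, pixels), "dist" ([k1, k2, p1, p2, k3] as OpenCV has them; the pictures are not rectified), "T" (4x4, takes a point from camera to world coordinates). Camera axes: x right, y up, looking along -z (the intrinsics and any distortion apply to the point x, -y, -z); pixel columns grow to the right and rows downward; lengths in m; the calibration is good to about 2 mm. A picture is of the moment at which its call begins.
- arm.sign_off(): hands the job in, once; it reports no verdict.
The state is a dict: "time": time; "joint_positions": joint angles; "joint_vel": joint speeds; "joint_torque": joint torques, N m; "eef_pos": TCP position; "ee_rot": TCP orientation; "ft_force": force on the tool from outside, world axes, zero at the start; "ft_torque": the same for the moment, N m; "width": finger opening in m.
Only numpy, scipy, OpenCV 4.12 (cv2) and the standard library are available. Lean on these libraries where they do the work, as an engineer would, in place of code of your own. Each camera call takes 0.05 s, during which the arm holds its last target. There are 200 camera calls.

## Working session

There is one attempt and no reset: what is moved stays moved. The work goes in short steps, Python scripts to look and compute and a tool call to move; the robot and the scene stay as the last step left them, time stands still between calls to the robot, and variables do not carry over. Pictures are saved under pics/ and viewed, on a budget of 10 in all, crops included, one or two more only if the job needs it, and the job is handed in when it is done.

Besides the shell and the picture viewer there is one more tool, called after "Emit:" as name(argument=value, ...), one argument or row to a line, values as JSON. step_arm: Moves the arm, as the interface text tells. Its arguments: {"type":"object","properties":{"moves":{"type":"array"}},"required":["moves"]}

```bash
mkdir -p pics
cat > h.py <<'E'
import numpy as np, cv2, pickle
from rig import arm
from scipy.spatial.transform import Rotation as R
def snap(n,f):
    c=arm.capture(n); cv2.imwrite(f'pics/{f}.png',c['image']); pickle.dump(c,open(f'pics/{f}.pkl','wb')); return c
def load(f): return pickle.load(open(f'pics/{f}.pkl','rb'))
def world(c,px,z=None):
    """pixels -> world, on plane z or from z_map"""
    px=np.array(px,float).reshape(-1,2)
    n=cv2.undistortPoints(px.reshape(-1,1,2),c['mtx'],c['dist']).reshape(-1,2)
    d=np.c_[n[:,0],-n[:,1],-np.ones(len(n))]
    T=c['T']; dw=d@T[:3,:3].T; o=T[:3,3]
    if z is None: s=np.array([c['z_map'][int(round(v)),int(round(u))] for u,v in px])
    else: s=(z-o[2])/dw[:,2]
    return o+dw*s[:,None]
def proj(c,P):
    T=np.linalg.inv(c['T']); q=np.atleast_2d(P)@T[:3,:3].T+T[:3,3]
    q=q*[1,-1,-1]
    return cv2.projectPoints(q.reshape(-1,1,3),np.zeros(3),np.zeros(3),c['mtx'],c['dist'])[0].reshape(-1,2)
E
python3 - <<'E'
from h import *
a=snap('top','top1'); b=snap('scene','scene1')
print(arm.sense(), arm.tip_reach, a['T'],a['mtx'])
E
```

```text
{'time': 0.1, 'joint_positions': array([-1.33178143e+00,  2.59257975e-01,  1.53594941e+00, -9.78379963e-06,
        1.34799958e+00, -2.02791517e-01]), 'joint_vel': array([ 0.00045722, -0.00138695, -0.00297295, -0.00037045,  0.00132478,
       -0.00130925]), 'joint_torque': array([ 2.00345276e-03, -4.38213587e+01, -2.84643835e+01,  7.22420239e-02,
        3.62370210e-02, -4.93804328e-05]), 'eef_pos': array([ 0.23514382, -0.49699245,  0.40401686]), 'ee_rot': array([-3.06367637e+00, -6.88007115e-01,  6.08765659e-05]), 'ft_force': array([ 0.26518325, -0.58291599,  0.03979996]), 'ft_torque': array([ 0.04454256, -0.00077576, -0.0207474 ]), 'width': 0.09289827982207095} 0.1861 [[-0.01506254  0.98064151 -0.19523154  0.21429581]
 [-0.99988027 -0.01408022  0.00641848  0.00689632]
 [ 0.00354533  0.19530485  0.98073618  1.61432125]
 [ 0.          0.          0.          1.        ]] [[611.31568903   0.         310.32089599]
 [  0.         611.31568903 236.65254601]
 [  0.           0.           1.        ]]
```

View pics/top1.png

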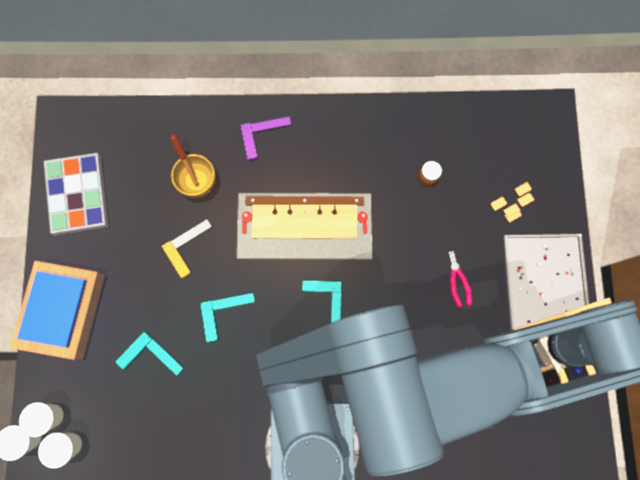

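View pics/scene1.png

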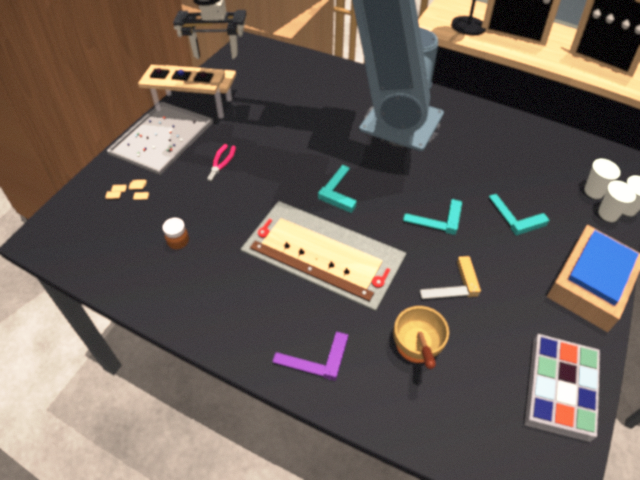

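The top view shows these square-shaped things: purple at (265,135), teal at (228,312), (325,300) and (148,352), and one with a yellow-brass stock at (177,258) and a grey blade at (190,235). Only the last matches brass and steel. The hooks are at columns 275, 290, 320 and 335, so the gap near 305 suggests place 3. I'll check both in one crop.

Run:
```python
from h import *
c=load('top1'); im=c['image']
cv2.imwrite('pics/crop1.png',cv2.resize(im[180:290,150:380],None,fx=3.4,fy=3.4,interpolation=cv2.INTER_CUBIC))
hsv=cv2.cvtColor(im,cv2.COLOR_BGR2HSV)
m=np.zeros(im.shape[:2],np.uint8); m[240:280,158:192]=1
m&=((hsv[...,0]>12)&(hsv[...,0]<32)&(hsv[...,1]>120)&(hsv[...,2]>100)).astype(np.uint8)
v,u=np.nonzero(m); r=cv2.minAreaRect(np.c_[u,v].astype(np.float32)); print(r,len(u))
print(world(c,cv2.boxPoints(r),.022), world(c,[r[0]],.022), world(c,[[210,225]],.012))
print('board corners',world(c,[[251,239],[358,239]],.018))
T=arm.capture('wrist')['T']; s=arm.sense()
M=np.eye(4);M[:3,:3]=R.from_rotvec(s['ee_rot']).as_matrix();M[:3,3]=s['eef_pos'];print(np.round(np.linalg.inv(M)@T,3))
```

```text
((175.79214477539062, 259.06744384765625), (39.113922119140625, 11.871976852416992), 57.9946174621582) 431
[[0.51282823 0.3918946  0.022     ]
 [0.52934719 0.36608086 0.022     ]
 [0.44011631 0.30955905 0.022     ]
 [0.4239906  0.33526646 0.022     ]] [[0.47633686 0.35060374 0.022     ]] [[0.56891249 0.26438919 0.012     ]]
board corners [[ 0.5279721   0.15420036  0.018     ]
 [ 0.52388205 -0.13027883  0.018     ]]
[[-0.001  0.971  0.24   0.066]
 [ 1.     0.001  0.001  0.   ]
 [ 0.     0.24  -0.971  0.02 ]
 [ 0.     0.     0.     1.   ]]
```

View pics/crop1.png

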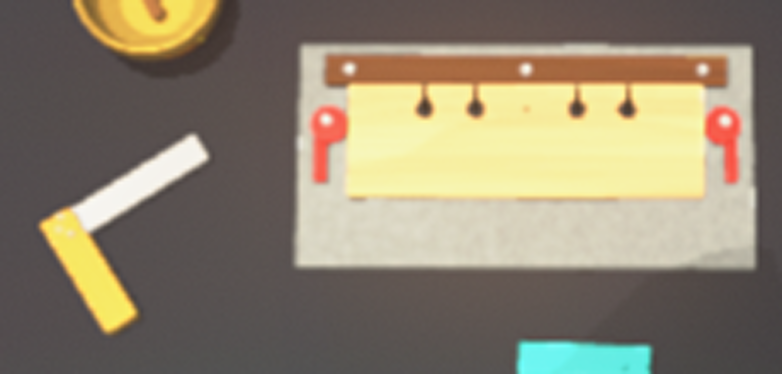

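The crop confirms it: brass stock with steel blade at crop (90,270)/(140,185), and the awl prick at crop (526,108) between the hooks, so place 3 is bare. Next I'll move above the stock.

```bash
cat >> h.py <<'E'
def rel(pos,yawx):
    """tool-frame row for a TCP target pointing down, tool x axis at yawx deg in world"""
    s=arm.sense(); R0=R.from_rotvec(s['ee_rot']); p=np.array(s['eef_pos'])
    a=np.radians(yawx); x=np.array([np.cos(a),np.sin(a),0]); z=np.array([0,0,-1.]); y=np.cross(z,x)
    R1=R.from_matrix(np.c_[x,y,z])
    print('t',round(s['time'],2),'row',np.round(R0.inv().apply(np.array(pos)-p)/.8,4),np.round((R0.inv()*R1).as_rotvec()/np.pi,4))
E
python3 - <<'E'
from h import *
rel([.474,.349,.33],32.4)
E
```

```text
t 0.15 row [ 0.7221 -0.8282  0.094 ] [-0.0004 -0.0001 -0.0394]
```

Emit:
step_arm(
  moves=[
    [[0.722,-0.828,0.094,0,0,-0.039,1],[0.722,-0.828,0.094,0,0,-0.039,1],[0.722,-0.828,0.094,0,0,-0.039,1],[0.722,-0.828,0.094,0,0,-0.039,1],[0.722,-0.828,0.094,0,0,-0.039,1],[0.722,-0.828,0.094,0,0,-0.039,1],[0.722,-0.828,0.094,0,0,-0.039,1],[0.722,-0.828,0.094,0,0,-0.039,1],[0.722,-0.828,0.094,0,0,-0.039,1],[0.722,-0.828,0.094,0,0,-0.039,1]],
  ],
)

```text
time: 1.15
eef_pos: [0.3704, -0.0157, 0.3624]
ee_rot: [-3.017, -0.874, -0.001]
ft_force: [1.0, -1.1, 1.3]
width: 0.093
```

```bash
python3 -c "
from h import *
rel([.474,.349,.33],32.4)"
```

```text
t 1.15 row [ 0.353  -0.3162  0.0411] [-0.0002 -0.0003 -0.0005]
```

Emit:
step_arm(
  moves=[
    [[0.353,-0.316,0.041,0,0,0,1],[0.353,-0.316,0.041,0,0,0,1],[0.353,-0.316,0.041,0,0,0,1],[0.353,-0.316,0.041,0,0,0,1],[0.353,-0.316,0.041,0,0,0,1],[0.353,-0.316,0.041,0,0,0,1],[0.353,-0.316,0.041,0,0,0,1],[0.353,-0.316,0.041,0,0,0,1],[0.353,-0.316,0.041,0,0,0,1],[0.353,-0.316,0.041,0,0,0,1]],
  ],
)

```text
time: 2.15
eef_pos: [0.4736, 0.3492, 0.3292]
ee_rot: [-3.017, -0.876, 0.002]
ft_force: [0.1, -0.5, -0.2]
width: 0.093
```

```bash
python3 -c "
from h import *
c=snap('wrist','w1'); snap('top','top2')
print(arm.sense()['eef_pos'])"
```

```text
[0.47372269 0.34796603 0.32980253]
```

View pics/w1.png

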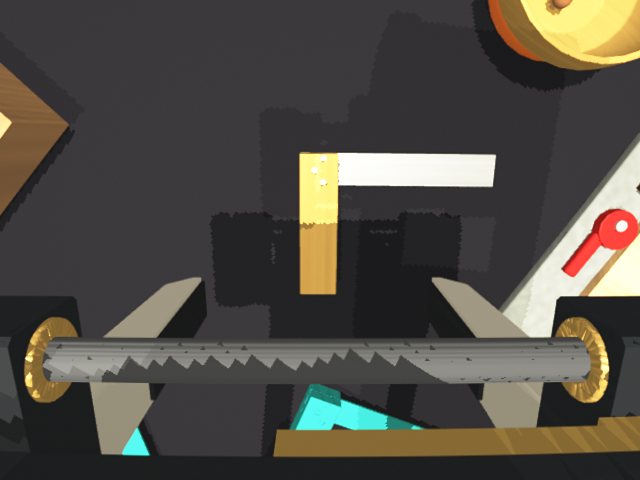

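The wrist view shows the stock with corners at about (300,154), (338,154), (336,294) and (300,294), and the blade running right along its outer edge at row 154.

```bash
python3 -c "
from h import *
c=load('w1')
w=world(c,[[300,154],[338,154],[336.5,294],[300,294]],.022);print(w)
ctr=w.mean(0);y=(w[0]+w[1]-w[2]-w[3])[:2];yaw=np.degrees(np.arctan2(y[1],y[0]));print(ctr,yaw,[np.linalg.norm(w[i]-w[(i+1)%4]) for i in range(4)])
u=y/np.linalg.norm(y)
g=ctr[:2]+.003*u
rel([*g,.22],yaw); rel([*g,.1861+.009],yaw); print(g)
b=world(c,[[495,155],[338,153]],.012);d=(b[0]-b[1]);print(np.degrees(np.arctan2(d[1],d[0])))
"
```

```text
[[0.51361297 0.38697558 0.022     ]
 [0.52717171 0.36558289 0.022     ]
 [0.44342471 0.31235179 0.022     ]
 [0.42930904 0.33462232 0.022     ]]
[0.47837961 0.34988314 0.022     ] 32.140651020667725 [np.float64(0.025327583707089357), np.float64(0.09923261294322398), np.float64(0.026367187619105066), np.float64(0.09923717913548351)]
t 2.25 row [0.01   0.0011 0.1372] [-0.0001  0.0001  0.0008]
t 2.25 row [0.01   0.0011 0.1684] [-0.0001  0.0001  0.0008]
[0.48091984 0.35147914]
-58.110154063728615
```

Emit:
step_arm(
  moves=[
    [[0.01,0.001,0.1,0,0,0.001,1],[0.01,0.001,0.1,0,0,0.001,1],[0.01,0.001,0.14,0,0,0.001,1],[0.01,0.001,0.166,0,0,0.001,1],[0.01,0.001,0.166,0,0,0.001,1],[0.01,0.001,0.166,0,0,0.001,1],[0.01,0.001,0.166,0,0,0.001,0],[0.01,0.001,0.166,0,0,0.001,0],[0.01,0.001,0.166,0,0,0.001,0],[0.01,0.001,0.166,0,0,0.001,0]],
  ],
)

```text
time: 3.25
eef_pos: [0.481, 0.3517, 0.1978]
ee_rot: [-3.019, -0.869, -0.001]
ft_force: [0.0, 0.2, -0.1]
width: 0.0651
```

Emit:
step_arm(
  moves=[
    [[0,0,0,0,0,0,0],[0,0,0,0,0,0,0],[0,0,0,0,0,0,0],[0,0,-0.03,0,0,0,0],[0,0,-0.06,0,0,0,0],[0,0,-0.09,0,0,0,0],[0,0,-0.1,0,0,0,0],[0,0,-0.1,0,0,0,0]],
  ],
)

```text
time: 4.05
eef_pos: [0.4813, 0.3519, 0.2789]
ee_rot: [-3.018, -0.869, -0.006]
ft_force: [0.4, 0.7, 0.7]
width: 0.0024
```

```bash
python3 -c "
from h import *
# board fit in top2 (arm away from it?)
a=load('top2'); cv2.imwrite('pics/crop2.png',cv2.resize(a['image'][180:270,225:385],None,fx=5,fy=5,interpolation=cv2.INTER_CUBIC))
c=snap('wrist','w2')
s=arm.sense();print(s['eef_pos'],s['ft_force'],s['width'])"
```

```text
[0.48085013 0.35161936 0.27761671] [-0.57417316  0.79278726 -1.25123542] 0.0013618531462792757
```

View pics/w2.png

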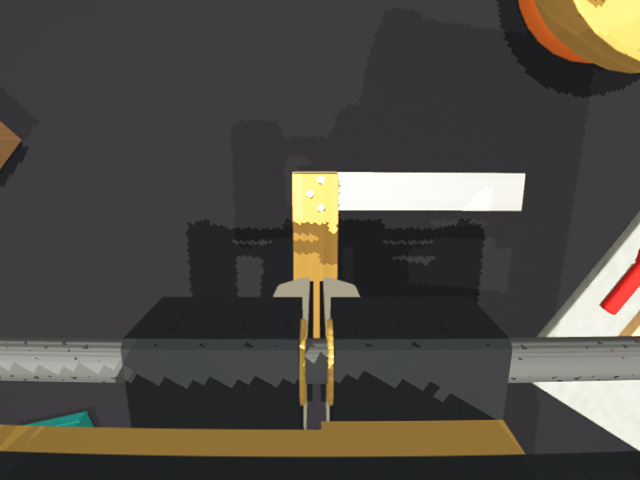

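The fingers were still closing when I lifted, so they shut empty. The square looks undisturbed, with its heel corners at (293,172) and (338,172). I'll reopen, go down again and allow more time to close.

Emit:
step_arm(
  moves=[
    [[0,0,0,0,0,0,1],[0,0,0,0,0,0,1],[0,0,0,0,0,0,1],[0,0,0,0,0,0,1],[0,0,0,0,0,0,1],[0,0,0,0,0,0,1],[0,0,0,0,0,0,1],[0,0,0,0,0,0,1],[0,0,0,0,0,0,1],[0,0,0,0,0,0,1]],
  ],
)

```text
time: 5.1
eef_pos: [0.4808, 0.3516, 0.2777]
ee_rot: [-3.019, -0.869, -0.002]
ft_force: [0.4, 0.6, 0.3]
width: 0.0766
```

```bash
python3 -c "
from h import *
c=load('w2')
print(world(c,[[293,172.5],[338,172.5]],.022))
print(arm.sense()['width']); rel([.481,.3515,.197],32.1)"
```

```text
[[0.51462963 0.38742155 0.022     ]
 [0.52790372 0.36623233 0.022     ]]
0.07660563306233635
t 5.1 row [-1.000e-04  3.000e-04  1.008e-01] [-0.     -0.0005  0.    ]
```

View pics/crop2.png

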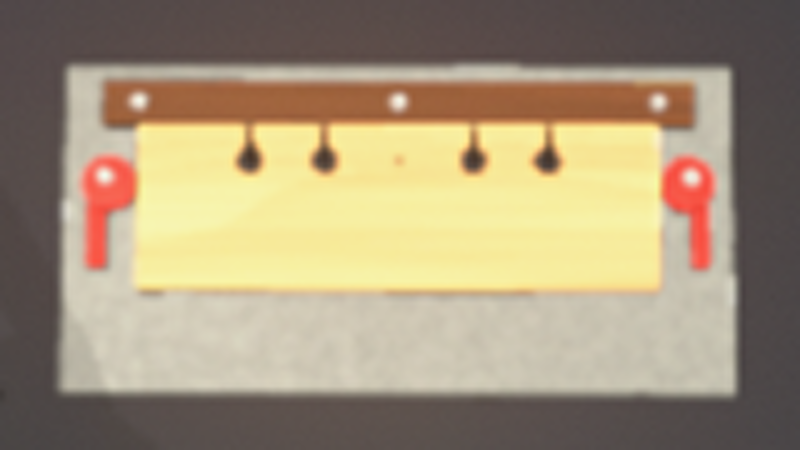

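Emit:
step_arm(
  moves=[
    [[0,0,0.05,0,0,0,0.8],[0,0,0.1,0,0,0,0.8],[0,0,0.1,0,0,0,0.8],[0,0,0.1,0,0,0,0],[0,0,0.1,0,0,0,0],[0,0,0.1,0,0,0,0],[0,0,0.1,0,0,0,0],[0,0,0.1,0,0,0,0],[0,0,0.1,0,0,0,0],[0,0,0.1,0,0,0,0]],
  ],
)

```text
time: 6.1
eef_pos: [0.4809, 0.3518, 0.198]
ee_rot: [-3.018, -0.868, -0.003]
ft_force: [-0.7, 0.2, 2.7]
width: 0.0255
```

Emit:
step_arm(
  moves=[
    [[0,0,0,0,0,0,0],[0,0,0,0,0,0,0],[0,0,0,0,0,0,0],[0,0,0,0,0,0,0]],
  ],
)

```text
time: 6.5
eef_pos: [0.4809, 0.3518, 0.198]
ee_rot: [-3.018, -0.868, -0.003]
ft_force: [-0.2, 0.1, 0.5]
width: 0.0254
```

```bash
python3 -c "
from h import *
a=load('top2')
off=np.array([225,180]); q=lambda u,v:[(u+.5)/5-.5+225,(v+.5)/5-.5+180]
w=world(a,[q(134,291),q(661,291),q(399,160),q(249,160),q(547,160)],.018);print(w)
d=w[0]-w[1];print(np.degrees(np.arctan2(-d[0],d[1])))"
```

```text
[[ 0.53120826  0.15315127  0.018     ]
 [ 0.52718046 -0.12718594  0.018     ]
 [ 0.60085313  0.01130693  0.018     ]
 [ 0.60198073  0.09178247  0.018     ]
 [ 0.59971799 -0.06813909  0.018     ]]
-0.8231523396218134
```

The grip is good, with a width of 25.4 mm. I'll lift, then carry it to a hover in front of the board.

Emit:
step_arm(
  moves=[
    [[0,0,-0.03,0,0,0,0],[0,0,-0.08,0,0,0,0],[0,0,-0.14,0,0,0,0],[0,0,-0.2,0,0,0,0],[0,0,-0.2,0,0,0,0],[0,0,-0.2,0,0,0,0]],
  ],
)

```text
time: 7.1
eef_pos: [0.4804, 0.3515, 0.3579]
ee_rot: [-3.018, -0.868, -0.003]
ft_force: [-0.5, -0.2, -7.8]
width: 0.0255
```

```bash
python3 -c "
from h import *
print(arm.sense()['width'],arm.sense()['ft_force']); rel([.48,-.034,.30],89.2)"
```

```text
0.02549967934004262 [-0.478123   -0.15034883 -7.79457883]
t 7.1 row [-0.2567  0.4079  0.0717] [ 2.000e-04 -7.000e-04 -3.172e-01]
```

Emit:
step_arm(
  moves=[
    [[-0.03,0.04,0,0,0,-0.04,0],[-0.06,0.09,0,0,0,-0.08,0],[-0.09,0.14,0,0,0,-0.12,0],[-0.12,0.19,0,0,0,-0.16,0],[-0.15,0.24,0.02,0,0,-0.2,0],[-0.18,0.29,0.03,0,0,-0.24,0],[-0.22,0.35,0.05,0,-0.001,-0.28,0],[-0.257,0.408,0.07,0,-0.001,-0.317,0],[-0.257,0.408,0.072,0,-0.001,-0.317,0],[-0.257,0.408,0.072,0,-0.001,-0.317,0]],
  ],
)

```text
time: 8.1
eef_pos: [0.4781, -0.0365, 0.2957]
ee_rot: [-2.238, -2.196, 0.008]
ft_force: [0.5, 0.6, -5.8]
width: 0.0255
```

Emit:
step_arm(
  moves=[
    [[0,0,0,0,0,0,0],[0,0,0,0,0,0,0]],
  ],
)

```text
time: 8.3
eef_pos: [0.4771, -0.0357, 0.294]
ee_rot: [-2.235, -2.193, 0.012]
ft_force: [-0.6, -0.2, -6.4]
width: 0.0256
```

```bash
python3 -c "
from h import *
s=arm.sense();print(s['eef_pos'],s['ft_force'],s['width']);snap('wrist','w3')
rel([.48,-.034,.30],89.2)"
```

```text
[ 0.47713631 -0.03572125  0.29395165] [-0.56455706 -0.22713105 -6.41570751] 0.025590809314390398
t 8.35 row [ 0.002   0.003  -0.0067] [-0.0034 -0.0004 -0.0013]
```

View pics/w3.png

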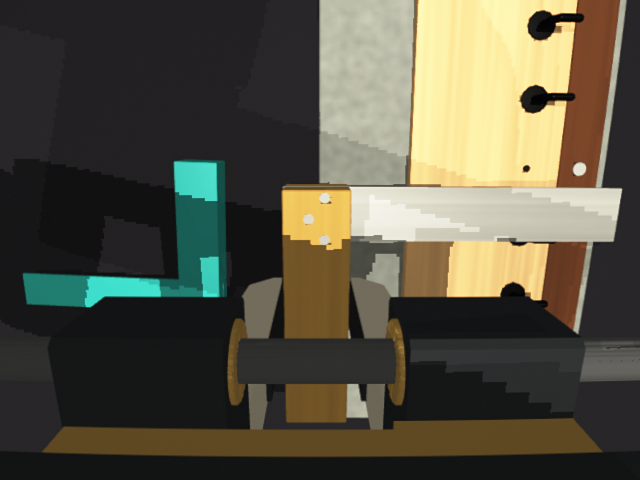

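The bare prick is at (526,169), the pine's front edge runs from about (414,0) to (407,185), the stock heel corners are at (283,189) and (350,189), and the blade tip is at (621,188).

```bash
python3 -c "
from h import *
c=load('w3');tz=.29395
g=cv2.cvtColor(c['image'],cv2.COLOR_BGR2GRAY).astype(int)
for v in (5,40,80,110,140,165): print(v,g[v,400:422])
p=world(c,[[526.5,169]],.018);print('prick',p)
e=world(c,[[415,3],[408,180]],.018);print('edge',e)
d=e[0]-e[1];print('edge yaw',np.degrees(np.arctan2(-d[0],d[1])))
zb=tz-.198
s=world(c,[[283,190],[350,190]],zb+.022);print('heel top',s)
b=world(c,[[621,189],[352,186.5]],zb+.012);print('blade',b);d=b[0]-b[1];print('blade yaw',np.degrees(np.arctan2(d[1],d[0])))
f=world(c,[[350,190],[349.5,290]],zb+.022);d=f[0]-f[1];print('stock yaw',np.degrees(np.arctan2(-d[0],d[1])),f)
print('z',[c['z_map'][v,u] for u,v in [(310,215),(500,215)]],world(c,[[310,215],[500,215],[480,60],[360,60]]))
"
```

```text
5 [195 195 197 197 197 197 197 194 192 190 188 188 189 181 107  98 103 148
 230 243 243 243]
40 [188 187 187 187 188 188 188 188 188 187 185 185 181 135 101 113 198 237
 242 243 243 242]
80 [182 181 180 179 179 180 181 181 184 187 187 167 105 104 169 233 242 242
 242 242 241 240]
110 [184 183 181 180 179 178 178 177 177 176 154 106 116 180 236 242 242 242
 242 240 239 238]
140 [178 180 181 182 184 183 182 184 181 132 105 122 229 242 242 242 241 241
 240 239 237 237]
165 [152 154 156 159 158 118  83  79  92  93 117 200 227 229 229 229 228 228
 226 224 224 225]
prick [[0.6012643  0.00938087 0.018     ]]
edge [[0.53128595 0.10180051 0.018     ]
 [0.52987812 0.00375842 0.018     ]]
edge yaw -0.822680912681493
heel top [[0.46372466 0.01106008 0.11795   ]
 [0.48844779 0.01061681 0.11795   ]]
blade [[0.59715505 0.00832028 0.10795   ]
 [0.48988332 0.01074398 0.10795   ]]
blade yaw -1.2943225942953778
stock yaw -0.3093007978093423 [[ 0.48844779  0.01061681  0.11795   ]
 [ 0.48823682 -0.02846447  0.11795   ]]
z [np.float32(0.15825814), np.float32(0.16869691)] [[ 0.47348065  0.00147815  0.11775363]
 [ 0.54963323 -0.00179929  0.10646151]
 [ 0.56904933  0.07134433  0.01831769]
 [ 0.50163525  0.07382851  0.00854898]]
```

```bash
python3 -c "
from h import *
rel([.513,-.0355,.222],89.2)"
```

```text
t 8.35 row [0.0007 0.0453 0.0903] [-0.0034 -0.0004 -0.0013]
```

Emit:
step_arm(
  moves=[
    [[0.001,0.0453,0.02,-0.003,0,-0.001,0],[0.001,0.0453,0.04,-0.003,0,-0.001,0],[0.001,0.0453,0.06,-0.003,0,-0.001,0],[0.001,0.0453,0.08,-0.003,0,-0.001,0],[0.001,0.0453,0.09,-0.003,0,-0.001,0],[0.001,0.0453,0.09,-0.003,0,-0.001,0],[0.001,0.0453,0.09,-0.003,0,-0.001,0],[0.001,0.0453,0.09,-0.003,0,-0.001,0]],
  ],
)

```text
time: 9.15
eef_pos: [0.5135, -0.0351, 0.2232]
ee_rot: [-2.237, -2.205, -0.002]
ft_force: [0.1, 0.1, -6.2]
width: 0.0255
```

```bash
python3 -c "
from h import *
c=snap('wrist','w4');s=arm.sense();print(s['eef_pos'],s['ft_force'],s['width'])
rel([.513,-.0355,.222],89.2)"
```

```text
[ 0.51343668 -0.03524716  0.22316949] [ 0.03704679  0.58323617 -5.22306152] 0.025657346564058985
t 9.2 row [-0.0003 -0.0005  0.0015] [ 0.0002 -0.0003 -0.0002]
```

View pics/w4.png

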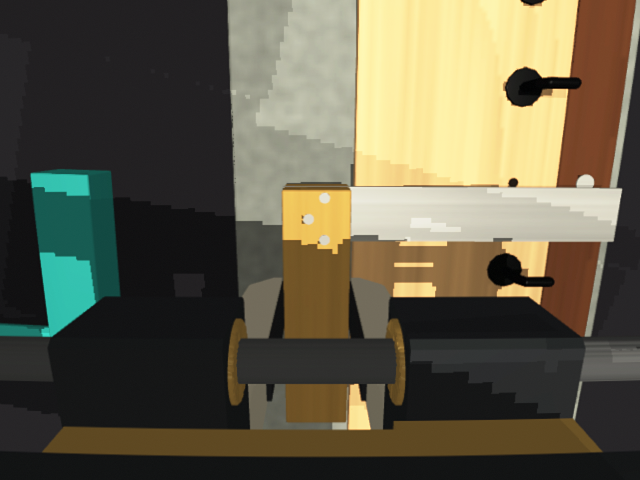

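The prick is at (513,182), just above the blade's outer edge at row ~187. The pine edge is at (357,0) to (353,185), and the stock's inner face is at column 350.

```bash
python3 -c "
from h import *
c=load('w4');tz=.2232;zb=tz-.198
g=cv2.cvtColor(c['image'],cv2.COLOR_BGR2GRAY).astype(int)
for v in (5,90,170): print(v,g[v,346:362])
for u in (400,580): print(u,g[180:194,u])
sub=g[174:190,504:522]<90;v,u=np.nonzero(sub);print('prick px',u.mean()+504,v.mean()+174)
p=world(c,[[u.mean()+504,v.mean()+174]],.018);print('prick',p)
e=world(c,[[357.5,5],[353.5,170]],.018);print('edge',e,np.degrees(np.arctan2(-(e[0]-e[1])[0],(e[0]-e[1])[1])))
s=world(c,[[350.5,190],[350,290]],zb+.022);print('inner',s)
b=world(c,[[620,188],[352,186.5]],zb+.012);print('blade',b)
"
```

```text
5 [185 186 186 186 186 184 183 180 180 174 103  96 131 225 237 241]
90 [180 182 182 181 181 180 179 180 177 131 118 213 237 240 241 241]
170 [158 159 160 160 125  78  74  84 101 173 219 227 228 228 228 228]
400 [210 211 210 211 212 208 122 222 225 222 222 222 223 224]
580 [225 224 223 225 223 200 194 176 194 217 218 217 217 217]
prick px 512.828125 182.5
prick [[0.60096595 0.00984675 0.018     ]]
edge [[0.53205392 0.08193438 0.018     ]
 [0.53064563 0.01609071 0.018     ]] -1.2252787860667467
inner [[ 0.52704138  0.01104972  0.0472    ]
 [ 0.52701033 -0.02806542  0.0472    ]]
blade [[0.63629578 0.0094307  0.0372    ]
 [0.52842311 0.01117323 0.0372    ]]
```

Emit:
step_arm(
  moves=[
    [[0,0,0.008,0,0,0,0],[0,0,0.015,0,0,0,0],[0,0,0.0195,0,0,0,0],[0,0,0.0195,0,0,0,0],[0,0,0.0195,0,0,0,0],[0,0.002,0.0195,0,0,0,0],[0,0.004,0.0195,0,0,0,0],[0,0.005,0.0195,0,0,0,0],[0,0.005,0.0195,0,0,0,0]],
  ],
)

```text
time: 10.1
eef_pos: [0.5173, -0.0353, 0.2075]
ee_rot: [-2.237, -2.205, -0.001]
ft_force: [-2.4, 0.0, -5.1]
width: 0.0258
```

```bash
python3 -c "
from h import *
s=arm.sense();print(s['eef_pos'],s['ft_force'],s['width'])"
```

```text
[ 0.51728754 -0.03529649  0.20748622] [-2.42489453  0.04325114 -5.1343803 ] 0.025807459306583916
```

Emit:
step_arm(
  moves=[
    [[0,0.001,0,0,0,0,0],[0,0.002,0,0,0,0,0],[0,0.002,0,0,0,0,0],[0,0.002,0.0008,0,0,0,0],[0,0.002,0.0008,0,0,0,0]],
  ],
)

```text
time: 10.6
eef_pos: [0.5179, -0.0352, 0.2069]
ee_rot: [-2.235, -2.203, 0.002]
ft_force: [-6.6, 0.1, 1.3]
width: 0.0251
```

```bash
python3 -c "
from h import *
s=arm.sense();print(s['eef_pos'],s['ft_force'],s['ft_torque'],s['width'])"
```

```text
[ 0.51789012 -0.03520607  0.20694835] [-6.6032055   0.06784627  1.34503395] [-0.12449551  1.13825363 -0.07137379] 0.025120725199686514
```

Emit:
step_arm(
  moves=[
    [[0,0,0,0,0,0,0.6],[0,0,0,0,0,0,0.6],[0,0,0,0,0,0,0.6],[0,0,0,0,0,0,0.6],[0,0,0,0,0,0,0.6],[0,0,0,0,0,0,0.6]],
  ],
)

```text
time: 11.2
eef_pos: [0.518, -0.0352, 0.207]
ee_rot: [-2.235, -2.204, 0.002]
ft_force: [-0.8, -0.1, -0.3]
width: 0.0553
```

Emit:
step_arm(
  moves=[
    [[0,0,-0.02,0,0,0,0.6],[0,0,-0.05,0,0,0,0.6],[0,0,-0.09,0,0,0,0.6],[0,0,-0.13,0,0,0,0.6],[0,0,-0.13,0,0,0,0.6],[0,0,-0.13,0,0,0,0.6]],
  ],
)

```text
time: 11.8
eef_pos: [0.5184, -0.0353, 0.3116]
ee_rot: [-2.236, -2.205, 0.0]
ft_force: [0.1, 1.4, 0.6]
width: 0.0556
```

```bash
python3 -c "
from h import *
c=snap('wrist','w5');s=arm.sense();print(s['eef_pos'],s['ft_force'],s['width'])"
```

```text
[ 0.51800184 -0.03524878  0.31054625] [ 0.11500776  0.95903239 -0.14593906] 0.05584017399270077
```

View pics/w5.png

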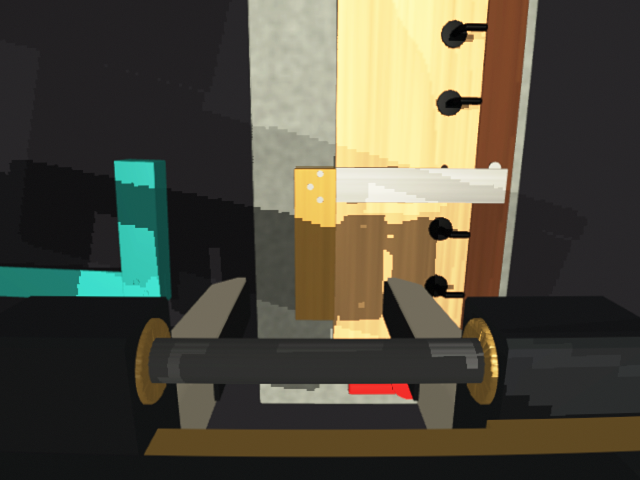

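The square lies flush: its inner face (columns 336–337) lines up with the pine edge, and the prick at (444,167) sits at the blade's outer edge. Here is a numeric check.

```bash
python3 -c "
from h import *
c=load('w5')
g=cv2.cvtColor(c['image'],cv2.COLOR_BGR2GRAY).astype(int)
for v in (60,120,150,190,210,250,310): print(v,g[v,326:344])
for u in (420,444,480): print(u,g[160:176,u])
e=world(c,[[337,5],[335.8,150]],.018);print('edge',e)
s=world(c,[[336.5,170],[334.8,318]],.031);print('inner',s)
print('blade',world(c,[[346,168],[444,169],[506,169.5]],.021),'prick',world(c,[[444.3,166.5]],.018))
print(world(c,[[312,178],[315,215],[390,185],[480,185],[290,250]])[:,2])
"
```

```text
60 [182 183 183 185 186 188 189 190 194 190 154 218 243 244 243 242 242 241]
120 [179 179 178 177 176 175 176 177 175 153 206 240 242 242 242 241 241 239]
150 [159 159 159 158 157 155 155 155 154 145 190 227 230 230 229 229 228 226]
190 [202 203 203 203 205 207 208 208 206 195 209 232 232 232 232 232 231 231]
210 [198 199 199 200 203 205 205 204 201 187 202 226 227 227 227 226 225 223]
250 [ 85  86  85  87  88  90  89  90  90 104 115 114 114 113 114 113 114 112]
310 [ 85  85  86  87  89  89  88  88  97 106 107 106 105 106 108 109 109 109]
420 [234 234 234 234 234 234 234 223 216 232 224 220 222 224 225 226]
444 [229 229 230 232 170  70  39  62 188 232 234 234 235 235 236 237]
480 [ 83  83  83  82  82  83  81  83 132 205 229 228 228 228 229 230]
edge [[0.53263901 0.10645909 0.018     ]
 [0.53146325 0.02173712 0.018     ]]
inner [[ 0.53126544  0.01015573  0.031     ]
 [ 0.52980341 -0.08723003  0.031     ]]
blade [[0.53773504 0.01055661 0.021     ]
 [0.60004973 0.00917296 0.021     ]
 [0.64001694 0.00848646 0.021     ]] prick [[0.60105366 0.01052848 0.018     ]]
[0.03015846 0.03067539 0.02037698 0.02017315 0.00972525]
```

```bash
python3 -c "
from h import *
print(arm.sense()['time'],arm.sign_off())"
```

```text
the job is handed in; nothing more can be done
11.85 None
```

The brass-and-steel try square is laid at place 3, the one bare place. It was released there and the job handed in at 11.9 s; no verdict was reported.

**First grasp:** it closed on air because I lifted before the fingers had shut. The square was not disturbed, and the second grasp held at about 25.5 mm. I then pressed the square against the pine with about 6.6 N, let go and backed straight off.

**Last checks (wrist camera):**

| Check | Result | Limit |
|---|---|---|
| Inner face against the pine's front edge | within about 0.5 mm; angle agrees to about 0.1° | 2 mm |
| Height (depth reading) | stock top about 30.5 mm, blade about 20 mm, so down on the base | 3 mm |
| Blade's outer edge against the awl prick | about 1 mm off; 0.2 mm in the look just before placing | 3 mm |

**Disagreement:** the top camera put the prick 1–2 mm further along y than the wrist camera did. I went with the closer wrist view.

**Bystanders:** I steered clear of the pliers, bowl and jar, but did not check their positions afterwards.

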